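# Rotate the green tins on the pantry riser

### The job

Restock the green tins oldest first: draw the green tin that stands towards the back of the pantry rack forward along its own lane until it stands close up to the white front lip, and only then stand the other green tin, from the worktop, behind it in the same lane. Keep both tins upright and leave them standing flat on the rack's board; leave the red tins and the jar where they are.

Things in the scene. Friction and masses are not known exactly. Their poses are not given: they have to be found in the camera images.
- rack: Fixed low wooden rack, 252 mm deep (x) by 220 mm wide (y), open above. Origin: on the worktop under its middle; x runs from its front (robot's side) to its back, z up. Board top, where tins stand, at z = 50 mm. Two lanes along x, centred on y = 55 and y = -55 mm, each 80 mm wide between 12 mm high dark battens, from x = -110 mm (white lip) to 110 mm (back batten).
- lip (a point): Middle of the inner face of the rack's white front lip, at the board's top (rack x = -110, y = 0, z = 50 mm); axes as the rack's. The lip is 12.5 mm high and runs across both lanes. A tin touching it has its centre 27 mm behind it (rack x = -83 mm).
- old_green: The older green tin: green label with a white band and green top, standing on the rack's board in one of the lanes, in its back half, nothing in front of it; the tin is 54 mm across, 85 mm tall, 0.14 to 0.28 kg, rigid; origin at the centre of its underside, z up its axis (its yaw means nothing).
- new_green: The new green tin: same look as the older one, standing on the worktop to the left (+y) of the rack; the tin is 54 mm across, 85 mm tall, 0.14 to 0.28 kg, rigid; origin at the centre of its underside, z up its axis (its yaw means nothing).
- rack_red: Bystander: red-labelled tin standing in the rack's other lane, in its back half; the tin is 54 mm across, 85 mm tall, 0.14 to 0.28 kg, rigid; origin at the centre of its underside, z up its axis (its yaw means nothing). Not to be moved.
- spare_red: Bystander: red-labelled tin standing on the worktop to the left of the rack; the tin is 54 mm across, 85 mm tall, 0.14 to 0.28 kg, rigid; origin at the centre of its underside, z up its axis (its yaw means nothing). Not to be moved.
- jar: Bystander: amber glass jar with a yellow lid, 62 mm across, 95 mm tall, 0.3 kg, standing on the worktop to the left of the rack; origin at the centre of its underside. Not to be moved.
There are look-alikes about, which are no part of the job. Leave any blue or purple look-alike of the old_green alone.

How it is judged:
By the outcome, as a careful person would: the job done as asked, in the order asked, and still so for the second after the job is handed in, with the robot touching nothing.
It also fails if it takes over 48 s, if anything falls off the work surface, if the arm or the gripper's body presses on something with over 40 N, if the wrist force passes 120 N, or if a joint passes its speed limit or range.

### The arm

A 7-joint arm with a two-finger parallel gripper is mounted at the origin on the work surface. World frame = base frame: x ahead of the robot, y to its left, z up, the work surface at z = 0. Lengths are in mm, angles in rad, forces in N, time in s.
With the tool pointing down it reaches from about 350 to 900 mm from the base axis. Payload 7.2 kg.
Tool frame: the origin (TCP) lies at the very end of the fingers, on their centre line; the grasp point (between the pads) lies robot.grasp_offset behind it (robot.grasp_offset is the distance from the TCP to the grasp point, in mm); z points along the fingers, y is the line along which they close (so a half turn about z gives the same grasp; the last joint's range is limited). The gripper opens to 85 mm and grips with 20 to 120 N. Pads are 22 mm wide; open, the fingers measure 114 mm over their backs; the gripper's body (76 mm by 85 mm) begins 54 mm behind the grasp point. The pads swing forward as they close: fully open they stand 13 mm farther back than shut.
Start: joints at [1.21, 0.411, -0.013, 1.596, 0.006, 1.134, -0.082], TCP at [180.384, -598.406, 231.297] pointing down, gripper open.
Joint ranges: [-2.95, 2.95], [-0.29, 1.99], [-1.47, 1.44], [0.14, 2.54], [-1.03, 4.17], [0.13, 1.85], [-2.86, 2.86]. Speed limits (rad/s): [2.39, 2.39, 3.01, 3.01, 3.14, 3.14, 3.14].

### API

Orientations are given as a unit quaternion [w, x, y, z].
In Python, from bench import robot gives the robot as it stands. The module is installed in compiled form; this text tells all that it offers.
- The arm moves only by the tool servo_tool, never from a script. Its argument "moves" is a list of rows, each a list of 7 numbers: the shift along the tool's x, y, z normalised to -1 to 1, where 1 is 40 mm, then the turn, a rotation vector about the tool's x, y, z normalised to -1 to 1, where 1 is pi rad, then the closure, from -1 (fully open) to 1 (shut), so that 0 is half open. In form: [[tx, ty, tz, wx, wy, wz, fingers], ...]. A call has 1 to 8 rows; each row shifts and turns the commanded pose from where the row before left it, along the tool's axes as they then stand; what a row does not reach is not made up. A row lasts 1/10 s, in which the tool goes at most 50 mm and 8.59 degrees, less where a joint would pass 70% of its speed; a pose out of reach is approached as far as the arm can. A call with a number of a shift or a turn outside -1 to 1 is refused whole. A call with a gripper value outside its range is refused whole. The fingers move at their own pace and stop on an object; the grip force is fixed at half the most. Time passes only in rows, so rows that do not move let the fingers close. It gives the time, the measured TCP pose, the force, the opening and the grip force at its end, in the units of the state.
- robot.get_state(): the state, without advancing time (a new reading comes with each control period).
- robot.snapshot(name): name is "scene" or "top"; returns the picture (384x512x3 uint8, blue, green, red); there is no depth.
- robot.get_calibration(name): a dict with "mtx" (3x3 intrinsics, pixels), "R" (3x3) and "t" (3): a world point X has camera coordinates R X + t. Camera axes: x right, y down, z forward; pixel columns grow to the right and rows downward; lengths in mm; the calibration is good to about 2 mm. A picture is of the moment at which its call begins. get_calibration takes no time and is no camera call.
- robot.job_done(): hands the job in; it is judged then, once.
Trained networks look in the newest picture that a camera, given by its name, has taken for a name from the list of things; names that differ only in an ending like _2 or _b are one class to them, and where a whole thing is asked for, a point or a joint stands for the part that bears it (a point fixed in the world has none). Each returns a list of dicts, best first, with "confidence" (0 to 1); they miss things now and then, are a little off and sometimes report something else, mostly with a low value. They report only what shows in the picture. A call takes as long as a camera call. They do not tell look-alikes from the thing itself.
- robot.find_in(query, camera): "pixel" ([column, row] in pixels, amid what is visible of it).
The state is a dict: "clock": time; "q": joint angles; "joint_velocities": joint speeds; "tau": joint torques, N m; "eef_pos": TCP position; "eef_rot": TCP orientation; "ft_force": force on the tool from outside, world axes, zero at the start; "torque": the same for the moment, N m; "grip_width": opening from 0.0 (shut) to 1.0 (fully open); "grasp_force": force on a finger pad.
Only numpy, scipy, OpenCV 4.12 (cv2) and the standard library are available. Lean on these libraries where they do the work, as an engineer would, in place of code of your own. Each camera call takes 0.05 s, during which the arm holds its last target. There are 200 camera calls.

## Working session

There is one attempt and no reset: what is moved stays moved. The work goes in short steps, Python scripts to look and compute and a tool call to move; the robot and the scene stay as the last step left them, time stands still between calls to the robot, and variables do not carry over. Pictures are saved under pics/ and viewed, at most 10 in all, crops included, and the job is handed in when it is done.

Besides the shell and the picture viewer there is one more tool, called in YAML: its name, and indented under it one key for each argument. servo_tool: Moves the arm, as the interface text tells. Scaled input: -1 to 1 covers 40 mm each way for a shift and pi rad each way for a turn. Its arguments: {"type":"object","properties":{"moves":{"type":"array","items":{"type":"array","items":{"type":"number"}}}},"required":["moves"]}

```bash
mkdir -p pics
python3 - <<'E'
from bench import robot
import cv2
s=robot.get_state();print(s['clock'],s['eef_pos'],s['eef_rot'],s['grip_width'],robot.grasp_offset)
for n in("scene","top"):
    im=robot.snapshot(n);cv2.imwrite(f"pics/{n}0.png",im)
    c=robot.get_calibration(n);print(n,c)
    for q in("old_green","rack_red","jar","rack"):
        print(q,[(([round(v) for v in d['pixel']]),round(d['confidence'],2)) for d in robot.find_in(q,n)])
E
```

```text
0.0 [ 180.20326604 -597.92775417  230.43264832] [-8.05453826e-04  9.89299949e-01  1.45893550e-01 -1.85438319e-04] 0.9986668007838746 18.700000000000003
scene {'mtx': array([[395.57556251,   0.        , 257.89509591],
       [  0.        , 395.57556251, 186.70881745],
       [  0.        ,   0.        ,   1.        ]]), 'R': array([[ 0.55964433,  0.82867954,  0.00940463],
       [ 0.60381981, -0.39996123, -0.68951625],
       [-0.56762652,  0.39156256, -0.72420915]]), 't': array([-365.20206014, -301.40610879, 1245.06631142])}
old_green [([235, 272], 0.93), ([116, 225], 0.86), ([144, 266], 0.76), ([193, 213], 0.6)]
rack_red [([237, 183], 0.9)]
jar [([277, 128], 0.88)]
rack [([205, 204], 0.86)]
top {'mtx': array([[392.94672235,   0.        , 256.64108905],
       [  0.        , 392.94672235, 187.49114849],
       [  0.        ,   0.        ,   1.        ]]), 'R': array([[-0.07066307, -0.99748867, -0.00480442],
       [-0.97568175,  0.07011851, -0.20767405],
       [ 0.20748939, -0.0099873 , -0.97818628]]), 't': array([ 88.45980422, 588.46079403, 829.77282964])}
old_green [([335, 176], 0.94), ([392, 214], 0.92), ([375, 163], 0.68), ([320, 124], 0.58)]
rack_red [([282, 183], 0.81)]
jar [([188, 260], 0.85)]
rack [([305, 213], 0.88)]
```

View pics/scene0.png

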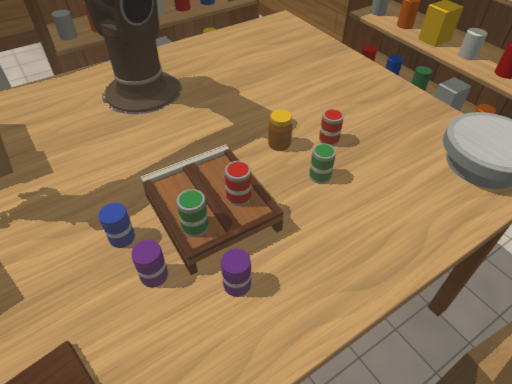

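View pics/top0.png

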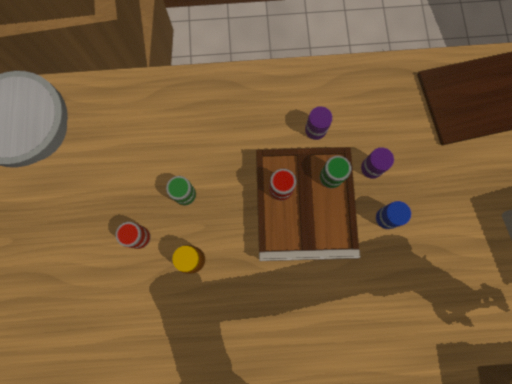

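The scene picture shows the robot base at the top left and the rack in the middle. The top picture gives the positions:
- **Candidates for old_green (top pixels):** green in the rack (337,170), purple (319,122), purple (378,162), blue (397,214), and green on the worktop (180,188).
- **Choice:** the green tin in the rack's right lane is old_green, and the worktop one is new_green.
- **Bystanders:** red tins at (283,182) and (129,235), jar at (186,259).
- **Lip:** white, along row ~254.

```bash
cat > h.py <<'E'
import numpy as np,cv2
from bench import robot
def ray(px,z,n="top"):
    c=robot.get_calibration(n);R,t=c['R'],c['t'];C=-R.T@t
    d=R.T@np.linalg.solve(c['mtx'],[px[0],px[1],1.]);return C+d*(z-C[2])/d[2]
def proj(P,n="top"):
    c=robot.get_calibration(n);p=c['mtx']@(c['R']@np.asarray(P,float)+c['t']);return p[:2]/p[2]
def disc(im,guess,n="top",z=85,r=17):
    """centre of tin whose top is near guess: blob of same hue, first estimate"""
    hsv=cv2.cvtColor(im,cv2.COLOR_BGR2HSV).astype(int)
    g=np.round(guess).astype(int);h=hsv[g[1],g[0],0]
    m=((abs((hsv[...,0]-h+90)%180-90)<10)&(hsv[...,1]>110)&(hsv[...,2]>60)).astype(np.uint8)
    k,l,st,ce=cv2.connectedComponentsWithStats(m,connectivity=4)
    i=l[g[1],g[0]];return ce[i],st[i]
E
python3 - <<'E'
from h import *
im=cv2.imread('pics/top0.png')
for nm,g,z in(("old",(337,168),135),("new",(179,187),85),("rackred",(283,181),135),("spare",(128,233),85),("jar",(186,259),95),("purp",(377,159),85)):
    c,s=disc(im,g);print(nm,c.round(1),s,ray(c,z).round(1))
hsv=cv2.cvtColor(im,cv2.COLOR_BGR2HSV)
m=((hsv[...,1]<60)&(hsv[...,2]>120)).astype(np.uint8);m[:240]=0;m[270:]=0;m[:,:250]=0;m[:,370:]=0
r=cv2.minAreaRect(cv2.findNonZero(m));print(r);print([ (p.round(1),ray(p,62.5).round(1)) for p in cv2.boxPoints(r)])
crop=cv2.resize(im[110:270,100:420],None,fx=2.5,fy=2.5,interpolation=cv2.INTER_CUBIC);cv2.imwrite('pics/c1.png',crop)
E
```

```text
old [338.  167.3] [329 158  19  20 303] [ 608.8 -126.5  135. ]
new [177.9 187.1] [169 178  19  19 271] [601.7 220.3  85. ]
rackred [282.9 180.5] [272 170  22  22 359] [588.7  -8.7 135. ]
spare [127.3 233.8] [117 224  21  21 342] [506.5 332.4  85. ]
jar [240.2 216.9] [     0      0    512    384 150877] [524.2  86.6  95. ]
purp [381.3 158.9] [370 148  23  24 406] [ 633.7 -236.7   85. ]
((309.4148864746094, 254.60546875), (8.231734275817871, 99.04539489746094), 88.31531524658203)
[(array([259.8, 251.9], dtype=float32), array([448.6,  49.7,  62.5])), (array([358.8, 249. ], dtype=float32), array([ 439.5, -167.3,   62.5])), (array([359. , 257.3], dtype=float32), array([ 421.8, -165.6,   62.5])), (array([260. , 260.2], dtype=float32), array([430.9,  50.4,  62.5]))]
```

View pics/c1.png

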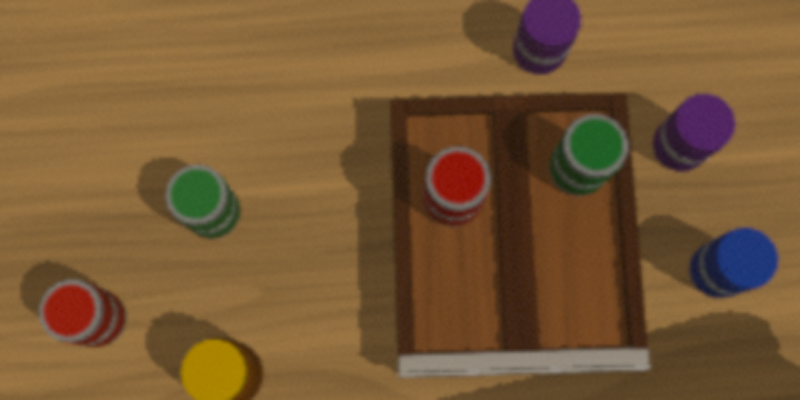

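The crop confirms the choice: the green tin is in the rack's right lane (crop 597,145), with purple and blue tins outside the rack. Next I refine the rack pose and cross-check it against the scene camera.

```bash
cat >> h.py <<'E'
from scipy.spatial.transform import Rotation as Ro
def tool():
    s=robot.get_state();q=np.array(s['eef_rot']);return s,Ro.from_quat(q[[1,2,3,0]])
def go(target):
    s,R=tool();d=R.inv().apply(np.asarray(target)-s['eef_pos'])
    x=R.apply([1,0,0]);print("t",round(s['clock'],2),"pos",s['eef_pos'].round(1),"xyaw",round(np.arctan2(x[1],x[0]),3),"tilt",R.apply([0,0,1]).round(3),"tool d mm",d.round(1),"units",(d/40).round(2))
E
python3 - <<'E'
from h import *
from scipy.optimize import least_squares
cor=np.array([[256.2,149.6],[350.8,148],[260,252],[358.8,249]])
W=np.array([[126,110,62],[126,-110,62],[-110,110,62.5],[-110,-110,62.5]],float)
def P(p,w):
    c,s=np.cos(p[2]),np.sin(p[2]);return np.array([p[0]+c*w[0]-s*w[1],p[1]+s*w[0]+c*w[1],w[2]])
f=lambda p:np.concatenate([proj(P(p,w))-k for w,k in zip(W,cor)])
r=least_squares(f,[554,-63,-.042]);p=r.x;print(p,r.fun.round(1))
for w in W: print(proj(P(p,w),"scene").round(1),end=' ')
print()
c,s=np.cos(p[2]),np.sin(p[2])
for n in([608.8,-126.5],[601.7,220.3],[588.7,-8.7]):
    d=np.array(n)-p[:2];print("rack frame",(c*d[0]+s*d[1]).round(1),(-s*d[0]+c*d[1]).round(1))
im=cv2.imread('pics/scene0.png')
for g,z in(((192,198),135),((323,151),85),((237,170),135)):
    ce,st=disc(im,g);print(ce.round(1),st,ray(ce,z,"scene").round(1))
go([608,-126,200])
E
```

```text
[ 5.52647878e+02 -6.33982850e+01 -4.34288362e-02] [-0.  -0.2  0.3 -1.2 -0.9  0.5  0.6  0.7]
[282.6 211.6] [186.1 257.7] [228.5 147.9] [142.1 181.1] 
rack frame 58.8 -60.6
rack frame 36.7 285.6
rack frame 33.6 56.2
[190.3 198.9] [180 191  22  17 291] [ 608.  -126.5  135. ]
[324.  150.4] [316 145  17  12 157] [601.5 220.9  85. ]
[237.5 168.8] [227 161  22  16 265] [587.3  -8.  135. ]
t 0.5 pos [ 180.4 -598.4  231.3] xyaw 0.293 tilt [-0.  0. -1.] tool d mm [ 545.8 -328.8   31.3] units [13.64 -8.22  0.78]
```

servo_tool:
  moves:
    - [0, 0, 0, 0, 0, 0.036, -1]
    - [0, 0, 0, 0, 0, 0.036, -1]
    - [0, 0, 0, 0, 0, 0.035, -1]
    - [0.78, -0.94, 0, 0, 0, 0, -1]
    - [0.78, -0.94, 0, 0, 0, 0, -1]
    - [0.78, -0.94, 0, 0, 0, 0, -1]
    - [0.78, -0.94, 0, 0, 0, 0, -1]
    - [0.78, -0.94, 0, 0, 0, 0, -1]

```text
clock: 1.3
eef_pos: [345.5, -415.8, 231.6]
eef_rot: [0.0, 1.0, -0.022, 0.0]
ft_force: [0.1, -0.1, -0.2]
grip_width: 0.998
grasp_force: 0.0
```

servo_tool:
  moves:
    - [0.78, -0.94, 0, 0, 0, 0, -1]
    - [0.78, -0.94, 0, 0, 0, 0, -1]
    - [0.78, -0.94, 0, 0, 0, 0, -1]
    - [0.78, -0.94, 0, 0, 0, 0, -1]
    - [0.78, -0.94, 0, 0, 0, 0, -1]
    - [0.78, -0.94, 0, 0, 0, 0, -1]
    - [0.7, -0.9, 0.3, 0, 0, 0, -1]
    - [0, 0, 0, 0, 0, 0, -1]

```text
clock: 2.1
eef_pos: [573.9, -157.5, 217.9]
eef_rot: [-0.002, 1.0, -0.017, 0.0]
ft_force: [0.3, 0.9, -0.1]
grip_width: 0.999
grasp_force: 0.0
```

Run:
```python
from h import *
go([608.4,-126.5,88])
```

```text
t 2.1 pos [ 573.9 -157.5  217.9] xyaw -0.034 tilt [ 0.     0.004 -1.   ] tool d mm [ 33.5 -31.5 130. ] units [ 0.84 -0.79  3.25]
```

servo_tool:
  moves:
    - [0, 0, 0, 0, 0, 0, -1]
    - [0, 0, 0, 0, 0, 0, -1]

```text
clock: 2.3
eef_pos: [570.1, -166.7, 219.3]
eef_rot: [0.0, 1.0, -0.022, -0.0]
ft_force: [-1.3, -1.4, 0.1]
grip_width: 1.002
grasp_force: 0.0
```

Run:
```python
from h import *
go([608.4,-126.5,88])
```

```text
t 2.3 pos [ 570.1 -166.7  219.3] xyaw -0.045 tilt [-0.    -0.001 -1.   ] tool d mm [ 36.5 -42.  131.3] units [ 0.91 -1.05  3.28]
```

servo_tool:
  moves:
    - [0.46, -0.53, 0, 0, 0, 0, -1]
    - [0.45, -0.52, 0, 0, 0, 0, -1]
    - [0, 0, 0, 0, 0, 0, -1]
    - [0, 0, 0, 0, 0, 0, -1]
    - [0, 0, 0, 0, 0, 0, -1]

```text
clock: 2.8
eef_pos: [608.0, -127.1, 219.5]
eef_rot: [0.001, 1.0, -0.023, -0.0]
ft_force: [-0.8, 0.5, -0.8]
grip_width: 1.002
grasp_force: 0.0
```

Run:
```python
from h import *
go([608.4,-126.5,88])
```

```text
t 2.8 pos [ 608.  -127.1  219.5] xyaw -0.046 tilt [-0.    -0.001 -1.   ] tool d mm [  0.4  -0.8 131.5] units [ 0.01 -0.02  3.29]
```

servo_tool:
  moves:
    - [0.01, -0.02, 0.8, 0, 0, 0, -1]
    - [0, 0, 0.8, 0, 0, 0, -1]
    - [0, 0, 0.8, 0, 0, 0, -1]
    - [0, 0, 0.6, 0, 0, 0, -1]
    - [0, 0, 0.29, 0, 0, 0, -1]
    - [0, 0, 0, 0, 0, 0, -1]
    - [0, 0, 0, 0, 0, 0, -1]

```text
clock: 3.5
eef_pos: [609.8, -124.9, 88.8]
eef_rot: [0.0, 1.0, -0.022, 0.001]
ft_force: [-0.3, -0.8, 0.8]
grip_width: 1.0
grasp_force: 0.0
```

servo_tool:
  moves:
    - [0, 0, 0, 0, 0, 0, 0.5]
    - [0, 0, 0, 0, 0, 0, 1]
    - [0, 0, 0, 0, 0, 0, 1]
    - [0, 0, 0, 0, 0, 0, 1]
    - [0, 0, 0, 0, 0, 0, 1]
    - [0, 0, 0, 0, 0, 0, 1]
    - [0, 0, 0, 0, 0, 0, 1]

```text
clock: 4.2
eef_pos: [610.3, -124.8, 89.4]
eef_rot: [0.0, 1.0, -0.022, 0.001]
ft_force: [-1.4, -1.8, 5.6]
grip_width: 0.615
grasp_force: 62.7
```

Run:
```python
from h import *
go([608.4,-126.5,88]);s=robot.get_state();print(s['ft_force'],s['torque'])
im=robot.snapshot("scene");cv2.imwrite('pics/s2.png',cv2.resize(im[100:300,90:340],None,fx=3,fy=3))
```

```text
t 4.2 pos [ 610.3 -124.8   89.4] xyaw -0.044 tilt [ 0.003 -0.001 -1.   ] tool d mm [-1.8  1.8  1.4] units [-0.05  0.04  0.03]
[-1.36776709 -1.75790375  5.61702017] [-0.12807184  0.17346799  0.0177197 ]
```

View pics/s2.png

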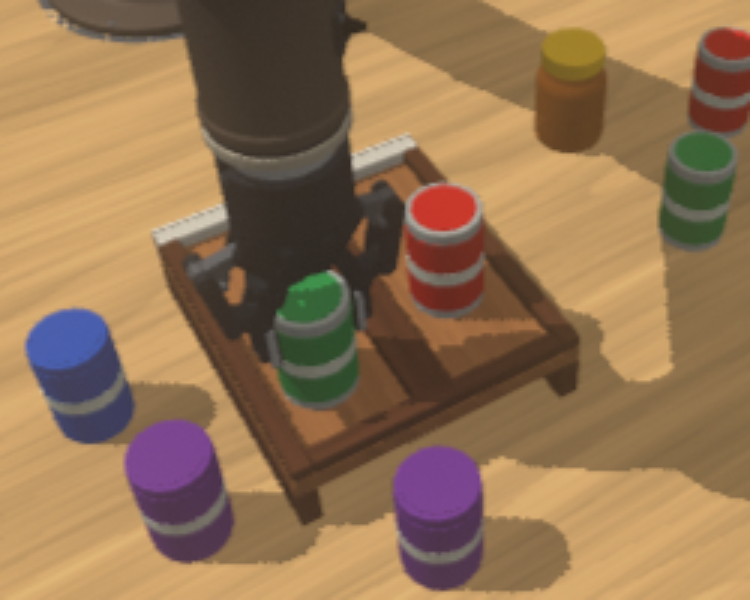

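The picture shows the grip on the green tin (crop 318,335), which is upright. I lift it a hair and draw it forward.

servo_tool:
  moves:
    - [0, 0, -0.08, 0, 0, 0, 1]
    - [-0.3, -0.03, 0, 0, 0, 0, 1]
    - [-0.6, -0.03, 0, 0, 0, 0, 1]
    - [-0.6, -0.03, 0, 0, 0, 0, 1]
    - [-0.6, -0.02, 0, 0, 0, 0, 1]
    - [-0.6, 0, 0, 0, 0, 0, 1]
    - [-0.4, 0, 0, 0, 0, 0, 1]
    - [-0.2, 0, 0, 0, 0, 0, 1]

```text
clock: 5.05
eef_pos: [476.1, -113.9, 91.1]
eef_rot: [0.0, 1.0, -0.022, -0.0]
ft_force: [-0.1, -0.2, -1.4]
grip_width: 0.615
grasp_force: 63.0
```

servo_tool:
  moves:
    - [0, 0, 0, 0, 0, 0, 1]
    - [0, 0, 0, 0, 0, 0, 1]
    - [0, 0, 0, 0, 0, 0, 1]

```text
clock: 5.35
eef_pos: [478.8, -113.9, 91.0]
eef_rot: [-0.0, 1.0, -0.022, 0.0]
ft_force: [0.5, 0.8, -2.3]
grip_width: 0.615
grasp_force: 63.0
```

Run:
```python
from h import *
p=np.array([552.65,-63.4]);c,s=np.cos(-.0434),np.sin(-.0434)
t=p+[c*-81-s*-56,s*-81+c*-56];print(t)
go([t[0]+1.5,t[1],90]);s=robot.get_state();print(s['ft_force'])
```

```text
[ 469.2966351  -115.83297207]
t 5.35 pos [ 478.8 -113.9   91. ] xyaw -0.043 tilt [ 0.001  0.    -1.   ] tool d mm [-7.9  2.2  1. ] units [-0.2   0.06  0.03]
[ 0.47406683  0.82873579 -2.25858684]
```

servo_tool:
  moves:
    - [-0.1, 0.03, 0, 0, 0, 0, 1]
    - [-0.1, 0, 0, 0, 0, 0, 1]
    - [0, 0, 0, 0, 0, 0, 1]
    - [0, 0, 0, 0, 0, 0, 1]
    - [0, 0, 0.03, 0, 0, 0, 1]
    - [0, 0, 0.02, 0, 0, 0, 1]
    - [0, 0, 0, 0, 0, 0, 1]
    - [0, 0, 0, 0, 0, 0, 1]

```text
clock: 6.15
eef_pos: [470.8, -114.9, 89.4]
eef_rot: [0.0, 1.0, -0.022, 0.001]
ft_force: [6.3, -0.5, -0.3]
grip_width: 0.622
grasp_force: 63.9
```

Run:
```python
from h import *
go([470.8,-115.8,90]);s=robot.get_state();print(s['ft_force'])
im=robot.snapshot("scene");cv2.imwrite('pics/s3.png',cv2.resize(im[130:270,110:290],None,fx=4,fy=4))
```

```text
t 6.15 pos [ 470.8 -114.9   89.4] xyaw -0.043 tilt [ 0.002 -0.    -1.   ] tool d mm [-0.   0.9 -0.6] units [-0.    0.02 -0.01]
[ 6.34384784 -0.52534108 -0.34677415]
```

View pics/s3.png

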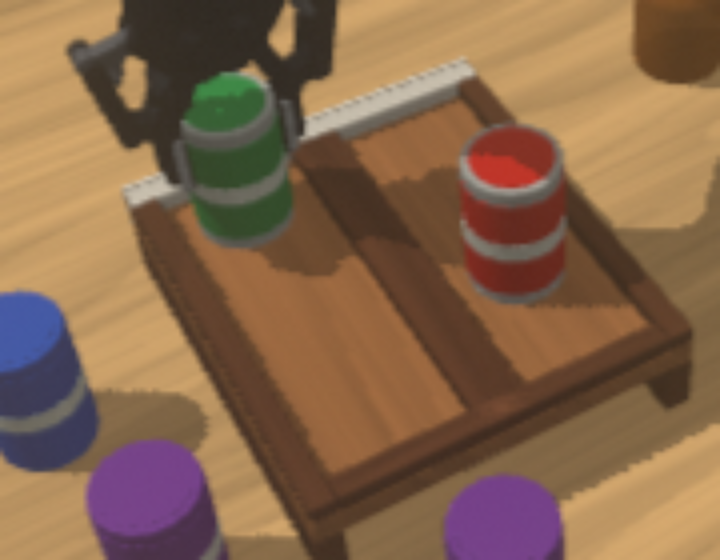

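The tin has reached the lip (force in x is 6 N). I ease back slightly and lower it onto the board.

servo_tool:
  moves:
    - [0.04, 0, 0, 0, 0, 0, 1]
    - [0, 0, 0.03, 0, 0, 0, 1]
    - [0, 0, 0.02, 0, 0, 0, 1]
    - [0, 0, 0, 0, 0, 0, 1]
    - [0, 0, 0, 0, 0, 0, 1]

```text
clock: 6.7
eef_pos: [471.2, -115.0, 89.2]
eef_rot: [0.0, 1.0, -0.022, 0.0]
ft_force: [-5.8, 0.8, 28.3]
grip_width: 0.621
grasp_force: 67.3
```

servo_tool:
  moves:
    - [0, 0, -0.04, 0, 0, 0, 1]
    - [0, 0, 0, 0, 0, 0, 0.2]
    - [0, 0, 0, 0, 0, 0, -0.5]
    - [0, 0, 0, 0, 0, 0, -1]
    - [0, 0, 0, 0, 0, 0, -1]
    - [0, 0, 0, 0, 0, 0, -1]
    - [0, 0, 0, 0, 0, 0, -1]

```text
clock: 7.4
eef_pos: [470.9, -114.9, 88.2]
eef_rot: [-0.0, 1.0, -0.022, -0.0]
ft_force: [-0.2, -0.1, 0.2]
grip_width: 0.999
grasp_force: 0.0
```

servo_tool:
  moves:
    - [0, 0, -0.4, 0, 0, 0, -1]
    - [0, 0, -0.9, 0, 0, 0, -1]
    - [0, 0, -0.9, 0, 0, 0, -1]
    - [0, 0, -0.9, 0, 0, 0, -1]
    - [0, 0, -0.3, 0, 0, 0, -1]
    - [0.6, -0.9, 0, 0, 0, 0, -1]
    - [0.6, -1, 0, 0, 0, 0, -1]
    - [0.6, -1, 0, 0, 0, 0, -1]

```text
clock: 8.2
eef_pos: [548.6, -1.4, 224.2]
eef_rot: [0.0, 1.0, -0.023, -0.0]
ft_force: [1.2, -0.7, -0.4]
grip_width: 0.999
grasp_force: 0.0
```

servo_tool:
  moves:
    - [0.6, -1, 0, 0, 0, 0, -1]
    - [0.6, -1, 0, 0, 0, 0, -1]
    - [0.6, -1, 0, 0, 0, 0, -1]
    - [0, -1, 0, 0, 0, 0, -1]
    - [0, -0.5, 0, 0, 0, 0, -1]
    - [0, 0, 0, 0, 0, 0, -1]
    - [0, 0, 0, 0, 0, 0, -1]
    - [0, 0, 0, 0, 0, 0, -1]

```text
clock: 9.0
eef_pos: [628.0, 172.5, 224.0]
eef_rot: [0.001, 1.0, -0.023, -0.0]
ft_force: [-0.1, -0.6, 1.3]
grip_width: 1.0
grasp_force: 0.0
```

Run:
```python
from h import *
go([601.6,220.6,38])
p=np.array([552.65,-63.4]);c,s=np.cos(-.0434),np.sin(-.0434)
im=robot.snapshot("top");cv2.imwrite('pics/t4.png',cv2.resize(im[80:290,90:420],None,fx=2.4,fy=2.4))
```

```text
t 9.0 pos [628.  172.5 224. ] xyaw -0.045 tilt [-0.001 -0.001 -1.   ] tool d mm [-28.5 -47.1 185.9] units [-0.71 -1.18  4.65]
```

View pics/t4.png

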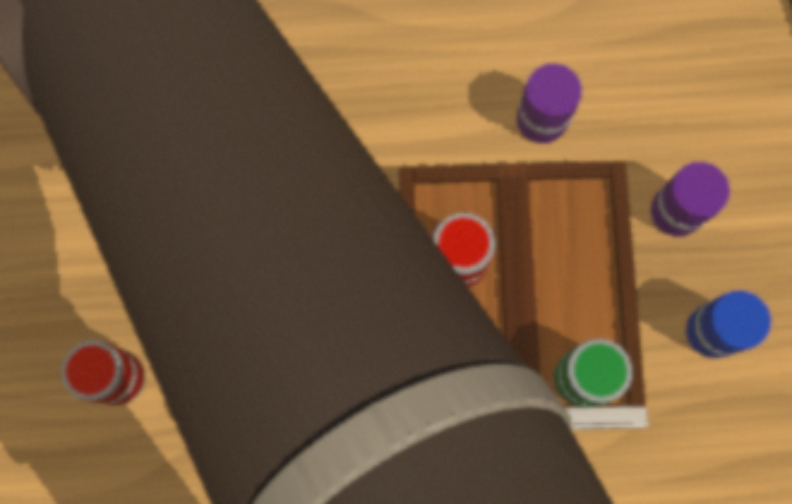

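The old tin stands at the lip, upright (crop 599,370), and the red tins have not moved. Now for the new tin.

servo_tool:
  moves:
    - [-0.36, -0.6, 0, 0, 0, 0, -1]
    - [-0.35, -0.58, 0.3, 0, 0, 0, -1]
    - [0, 0, 0.8, 0, 0, 0, -1]
    - [0, 0, 0, 0, 0, 0, -1]
    - [0, 0, 0, 0, 0, 0, -1]
    - [0, 0, 0, 0, 0, 0, -1]

```text
clock: 9.65
eef_pos: [602.8, 221.7, 182.0]
eef_rot: [-0.0, 1.0, -0.023, 0.001]
ft_force: [1.2, 0.1, 0.8]
grip_width: 1.0
grasp_force: 0.0
```

Run:
```python
from h import *
go([601.6,220.6,38])
im=robot.snapshot("scene");cv2.imwrite('pics/s5.png',cv2.resize(im[60:260,140:390],None,fx=3,fy=3))
ce=[339.6,234.2];w=ray(ce,135);p=np.array([552.65,-63.4]);d=w[:2]-p;c,s=np.cos(-.0434),np.sin(-.0434);print(w,c*d[0]+s*d[1],-s*d[0]+c*d[1])
```

```text
t 9.65 pos [602.8 221.7 182. ] xyaw -0.046 tilt [ 0.002  0.    -1.   ] tool d mm [ -1.5   1.2 144. ] units [-0.04  0.03  3.6 ]
[ 469.216842   -113.72676913  135.        ] -81.17109848611494 -53.89924226000432
```

View pics/s5.png

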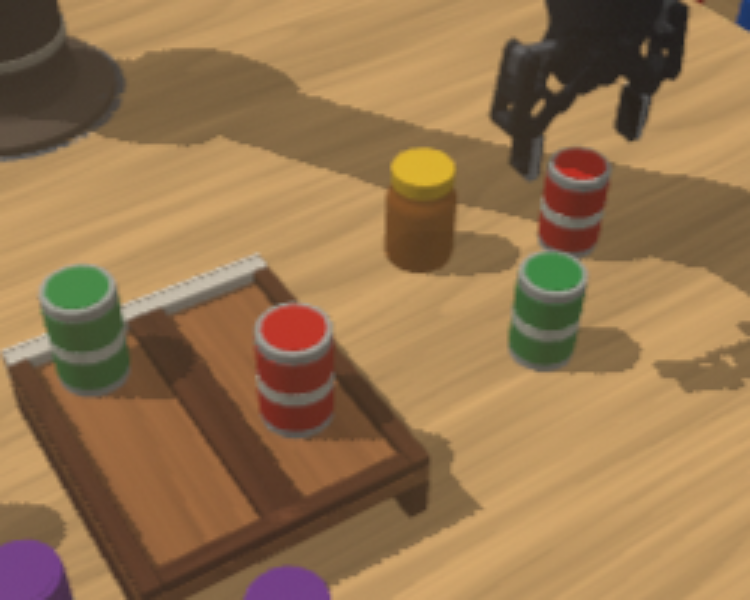

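The old tin's centre is at rack x ≈ -81, standing (crop 85,330). The gripper is above the new tin (crop 547,310), with the jar and red tin clear of the fingers. I descend and grip.

servo_tool:
  moves:
    - [-0.03, 0.03, 0.8, 0, 0, 0, -1]
    - [0, 0, 0.8, 0, 0, 0, -1]
    - [0, 0, 0.8, 0, 0, 0, -1]
    - [0, 0, 0.7, 0, 0, 0, -1]
    - [0, 0, 0.3, 0, 0, 0, -1]
    - [0, 0, 0.2, 0, 0, 0, -1]
    - [0, 0, 0, 0, 0, 0, -1]
    - [0, 0, 0, 0, 0, 0, -1]

```text
clock: 10.5
eef_pos: [601.3, 222.1, 37.9]
eef_rot: [-0.0, 1.0, -0.022, 0.001]
ft_force: [0.4, -0.1, 0.4]
grip_width: 1.0
grasp_force: 0.0
```

servo_tool:
  moves:
    - [0, 0, 0, 0, 0, 0, 0.5]
    - [0, 0, 0, 0, 0, 0, 1]
    - [0, 0, 0, 0, 0, 0, 1]
    - [0, 0, 0, 0, 0, 0, 1]
    - [0, 0, 0, 0, 0, 0, 1]
    - [0, 0, 0, 0, 0, 0, 1]
    - [0, 0, 0, 0, 0, 0, 1]

```text
clock: 11.2
eef_pos: [601.2, 221.8, 37.8]
eef_rot: [-0.0, 1.0, -0.022, 0.001]
ft_force: [-0.1, -1.1, 5.8]
grip_width: 0.623
grasp_force: 62.8
```

servo_tool:
  moves:
    - [0, 0, -0.4, 0, 0, 0, 1]
    - [0, 0, -0.8, 0, 0, 0, 1]
    - [0, 0, -0.8, 0, 0, 0, 1]
    - [0, 0, -0.8, 0, 0, 0, 1]
    - [0, 0, -0.8, 0, 0, 0, 1]
    - [0, 0, -0.4, 0, 0, 0, 1]
    - [0, 0, 0, 0, 0, 0, 1]
    - [0, 0, 0, 0, 0, 0, 1]

```text
clock: 12.0
eef_pos: [600.0, 221.6, 196.6]
eef_rot: [0.0, 1.0, -0.022, 0.0]
ft_force: [0.2, -0.4, -1.9]
grip_width: 0.616
grasp_force: 63.2
```

servo_tool:
  moves:
    - [0, 0.4, 0, 0, 0, 0, 1]
    - [-0.1, 0.8, 0, 0, 0, 0, 1]
    - [-0.15, 0.9, 0, 0, 0, 0, 1]
    - [-0.15, 0.9, 0, 0, 0, 0, 1]
    - [-0.15, 0.9, 0, 0, 0, 0, 1]
    - [-0.15, 0.9, 0, 0, 0, 0, 1]
    - [-0.15, 0.9, 0, 0, 0, 0, 1]
    - [-0.15, 0.9, 0, 0, 0, 0, 1]

```text
clock: 12.8
eef_pos: [547.1, -43.1, 195.1]
eef_rot: [0.0, 1.0, -0.022, -0.001]
ft_force: [0.7, -0.5, -0.9]
grip_width: 0.619
grasp_force: 63.2
```

servo_tool:
  moves:
    - [-0.13, 0.9, 0, 0, 0, 0, 1]
    - [-0.1, 0.7, 0, 0, 0, 0, 1]
    - [0, 0.35, 0, 0, 0, 0, 1]
    - [0, 0, 0, 0, 0, 0, 1]
    - [0, 0, 0, 0, 0, 0, 1]
    - [0, 0, 0, 0, 0, 0, 1]

```text
clock: 13.4
eef_pos: [536.5, -115.9, 196.2]
eef_rot: [-0.0, 1.0, -0.02, -0.0]
ft_force: [0.7, -0.1, -2.1]
grip_width: 0.62
grasp_force: 63.2
```

Run:
```python
from h import *
go([537.3,-117.8,89])
```

```text
t 13.4 pos [ 536.5 -115.9  196.2] xyaw -0.041 tilt [-0.     0.001 -1.   ] tool d mm [  0.9   2.  107.2] units [0.02 0.05 2.68]
```

servo_tool:
  moves:
    - [0.02, 0.05, 0.6, 0, 0, 0, 1]
    - [0, 0, 0.8, 0, 0, 0, 1]
    - [0, 0, 0.7, 0, 0, 0, 1]
    - [0, 0, 0.3, 0, 0, 0, 1]
    - [0, 0, 0.15, 0, 0, 0, 1]
    - [0, 0, 0, 0, 0, 0, 1]
    - [0, 0, 0, 0, 0, 0, 1]

```text
clock: 14.1
eef_pos: [538.0, -119.6, 95.6]
eef_rot: [0.0, 1.0, -0.021, 0.001]
ft_force: [-0.1, -0.2, -1.3]
grip_width: 0.619
grasp_force: 63.2
```

servo_tool:
  moves:
    - [0, 0, 0.06, 0, 0, 0, 1]
    - [0, 0, 0.04, 0, 0, 0, 1]
    - [0, 0, 0.03, 0, 0, 0, 1]
    - [0, 0, 0, 0, 0, 0, 1]

```text
clock: 14.5
eef_pos: [537.0, -119.9, 89.3]
eef_rot: [0.0, 1.0, -0.022, 0.0]
ft_force: [0.1, 0.2, -1.5]
grip_width: 0.62
grasp_force: 63.2
```

servo_tool:
  moves:
    - [0, 0, 0.03, 0, 0, 0, 1]
    - [0, 0, 0.02, 0, 0, 0, 1]
    - [0, 0, 0, 0, 0, 0, 1]
    - [0, 0, 0, 0, 0, 0, 1]

```text
clock: 14.9
eef_pos: [537.2, -119.9, 87.8]
eef_rot: [0.0, 1.0, -0.022, 0.0]
ft_force: [-2.5, 0.1, 5.9]
grip_width: 0.619
grasp_force: 63.7
```

Contact with the board (about 6 N upward). I release, go up and move aside.

servo_tool:
  moves:
    - [0, 0, 0, 0, 0, 0, 0.2]
    - [0, 0, 0, 0, 0, 0, -0.5]
    - [0, 0, 0, 0, 0, 0, -1]
    - [0, 0, 0, 0, 0, 0, -1]
    - [0, 0, 0, 0, 0, 0, -1]
    - [0, 0, 0, 0, 0, 0, -1]
    - [0, 0, -0.4, 0, 0, 0, -1]
    - [0, 0, -0.8, 0, 0, 0, -1]

```text
clock: 15.7
eef_pos: [535.3, -119.5, 133.6]
eef_rot: [-0.0, 1.0, -0.022, -0.002]
ft_force: [-0.1, -0.1, -0.1]
grip_width: 0.998
grasp_force: 0.0
```

servo_tool:
  moves:
    - [0, 0, -0.9, 0, 0, 0, -1]
    - [0, 0, -0.9, 0, 0, 0, -1]
    - [0, 0, -0.4, 0, 0, 0, -1]
    - [-0.5, 0.9, 0, 0, 0, 0, -1]
    - [-0.5, 0.9, 0, 0, 0, 0, -1]
    - [-0.5, 0.9, 0, 0, 0, 0, -1]
    - [-0.5, 0.9, 0, 0, 0, 0, -1]
    - [-0.5, 0.9, 0, 0, 0, 0, -1]

```text
clock: 16.5
eef_pos: [428.3, -296.6, 223.4]
eef_rot: [0.0, 1.0, -0.022, 0.0]
ft_force: [-0.3, -0.2, 0.2]
grip_width: 1.002
grasp_force: 0.0
```

servo_tool:
  moves:
    - [0, 0.5, 0, 0, 0, 0, -1]
    - [0, 0, 0, 0, 0, 0, -1]
    - [0, 0, 0, 0, 0, 0, -1]
    - [0, 0, 0, 0, 0, 0, -1]

```text
clock: 16.9
eef_pos: [429.0, -313.9, 223.2]
eef_rot: [-0.0, 1.0, -0.021, 0.0]
ft_force: [0.0, 0.3, -0.8]
grip_width: 1.002
grasp_force: 0.0
```

Run:
```python
from h import *
im=robot.snapshot("scene");a=cv2.resize(im[90:270,110:370],None,fx=1.9,fy=1.9)
im=robot.snapshot("top");b=cv2.resize(im[100:280,100:420],None,fx=1.5,fy=1.5)
cv2.imwrite('pics/f6s.png',a);cv2.imwrite('pics/f6t.png',b)
```

```text
(no output)
```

View pics/f6s.png

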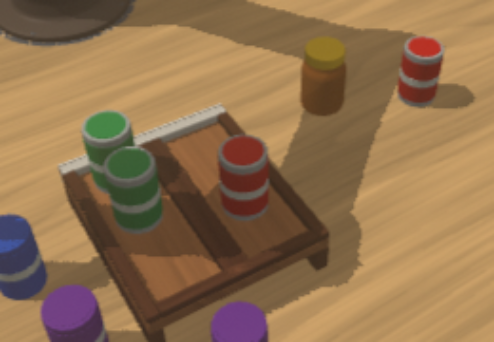

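View pics/f6t.png

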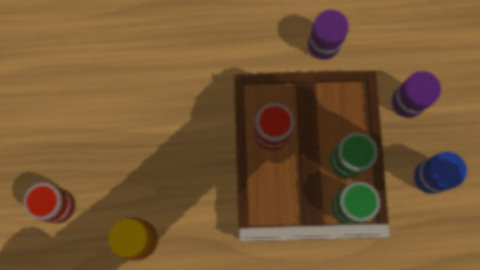

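Both green tins stand upright in the right lane, the old one at the lip (top crop 358,202) and the new one behind it (356,154). The red tins and the jar are where they were. I hand in.

```bash
python3 -c "
from bench import robot
print(robot.job_done())"
```

```text
the job is handed in; nothing more can be done
None
```

I drew the old green tin forward until it stood close to the white lip, then stood the new green tin behind it in the same lane; both look upright on the board, the red tins and jar look unmoved, and I handed the job in at about 17 s (no verdict was returned).

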